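# One full turn of the inspection turntable

### The arm

A 6-joint arm with a two-finger parallel gripper is mounted at the origin on the work surface. World frame = base frame: x ahead of the robot, y to its left, z up, the work surface at z = 0. Lengths are in m, angles in degrees, forces in N, time in s.
With the tool pointing down it reaches from about 0.4 to 0.825 m from the base axis. Payload 7 kg.
Tool frame: the origin (TCP) lies at the centre of the arm's flange, where the gripper is bolted on; the fingertips stand 178 mm ahead of it and the grasp point (between the pads) lies 159 mm ahead of it; z points along the fingers, y is the line along which they close (so a half turn about z gives the same grasp; the last joint's range is limited). The gripper opens to 88 mm and grips with 3 to 60 N. Pads are 19 mm wide; open, the fingers measure 130 mm over their backs; the gripper's body (78 mm by 193 mm) begins 47 mm behind the grasp point.
Start: joints at [-48.696, 20.546, 0.682, 0, -70.136, -16.507], TCP at [0.283, -0.613, 0.405] pointing down, gripper open.
Joint ranges: [-176.03, 176.03], [-82.01, 121.73], [-58.28, 71.71], [-173.87, 95.51], [-174.79, -0.11], [-173.66, 173.66]. Speed limits (degrees/s): [136.94, 136.94, 172.46, 180, 180, 180].

### API

Orientations are given as [roll, pitch, yaw] about the fixed x, y, z axes, in that order (R = Rz(yaw) Ry(pitch) Rx(roll)).
In Python, from plant import telemetry, snapshot, workorder, nets gives the robot as it stands.
- The arm moves only by the shell command python3 -m creep 'ROWS'. ROWS is JSON, a list that holds one entry, the list of rows, each a list of 5 numbers: the shift along the tool's x, y, z normalised to -1 to 1, where 1 is 0.2 m, then the turn about the tool's z normalised to -1 to 1, where 1 is pi/2 rad, then the opening, from 0 (shut) to 1 (fully open). In form: [[[x, y, z, spin, hand], ...]]. A call has 1 to 8 rows; each row shifts and turns the commanded pose from where the row before left it, along the tool's axes as they then stand; what a row does not reach is not made up. A row lasts 1/12 s, in which the tool goes at most 41.7 mm and 7.16 degrees, less where a joint would pass 70% of its speed; a pose out of reach is approached as far as the arm can. A call with a number of a shift or a turn outside -1 to 1 is refused whole. A call with a gripper value outside its range is refused whole. The fingers move at their own pace and stop on an object; the grip force is fixed at half the most. Time passes only in rows, so rows that do not move let the fingers close. It gives the time, the measured TCP pose, the force, the opening and the grip force at its end, in the units of the state.
- telemetry.get_obs(): the state, without advancing time (a new reading comes with each control period).
- snapshot(name): name is "side" or "top" or "wrist"; returns a dict with "frame" (384x512x3 uint8, red, green, blue), "fx", "fy", "cx", "cy" (pixels), "k1" (the pictures are not rectified: a ray, as slopes to the right and down, at radius r is drawn at 1 + k1 r^2 times it, then the intrinsics apply), "rvec" (rotation vector, rad) and "tvec" (3), from world to camera coordinates, as OpenCV has them; the wrist camera has in their place "mount" (4x4, takes a point from camera to tool coordinates, whose origin is the TCP and whose axes are the flange's). Camera axes: x right, y down, z forward; pixel columns grow to the right and rows downward; lengths in m; the calibration is good to about 2 mm. A picture is of the moment at which its call begins: read the wrist's pose just before it. There is no depth.
- workorder.close_job(): hands the job in; it is judged then, once.
Trained networks look in a picture, given as the dict that the camera call returned (one of the last four; its "shot" number tells which), for a name from the list of things; names that differ only in an ending like _2 or _b are one class to them, and where a whole thing is asked for, a point or a joint stands for the part that bears it (a point fixed in the world has none). Each returns a list of dicts, best first, with "confidence" (0 to 1); they miss things now and then, are a little off and sometimes report something else, mostly with a low value. They report only what shows in the picture. A call takes as long as a camera call.
- nets.find_in(picture, query): "uv" ([column, row] in pixels, amid what is visible of it).
- nets.masks_of(picture, query): "region" (384x512 bool, what is visible of it) and "uv" ([column, row] in pixels, amid what is visible of it).
- nets.landmark_of(picture, query): "uv" ([column, row] in pixels: a listed point, or the origin of a listed thing).
The state is a dict: "clock": time; "joint_pos": joint angles; "qvel": joint speeds; "tau": joint torques, N m; "tool_pos": TCP position; "orientation": TCP orientation; "force": force on the tool from outside, world axes, zero at the start; "moment": the same for the moment, N m; "opening": finger opening in m; "gripper_force": force on a finger pad.
Only numpy, scipy, OpenCV 4.12 (cv2) and the standard library are available. Lean on these libraries where they do the work, as an engineer would, in place of code of your own. Each camera call takes 0.05 s, during which the arm holds its last target. There are 200 camera calls.

### The job

Check a pressed flange for run-out: pull the sprung index plunger of the turntable fully out to its stop, then, working on the upright posts, turn the turntable one full turn anticlockwise (seen from above) until its notch faces the plunger again, and push the plunger fully home so that the turntable is locked. Do not touch the dial gauge or its stand, and leave the loose things on the bench where they are.

Things in the scene. Friction and masses are not known exactly. Their poses are not given: they have to be found in the camera images.
- rotary: Rotary inspection fixture, fixed to the bench: dark steel base plate, 12 mm thick, with turntable, index plunger and dial gauge on it. Origin: on the bench surface on the turntable's vertical axis; z up, y from the axis towards the plunger, x towards the gauge's column. The plate spans -120 to +200 mm in x, -120 to +190 mm in y.
- wheel (a joint): Turntable angle, rad: 0 at the locked start, growing anticlockwise from above, not wrapping (a full turn reads 6.283). Aluminium disc, 224 mm over its rim (17 mm wide, top 70 mm above the bench; disc surface 62 mm); a steel flange (radius 64 mm, top of its bolt 86 mm) is clamped in its middle. Stays where left; about 3 N at a post turns it.
- post0 (a point): Top centre of an upright plain steel post standing on the turntable 82 mm from its axis: diameter 16 mm, free height 50 mm (62 to 112 mm above the bench). With the turntable at 0 it stands at +120 deg from the fixture's x axis. Its axes turn with the turntable.
- post1 (a point): Top centre of the second, identical post (240 deg at turntable angle 0).
- post2 (a point): Top centre of the third, identical post (0 deg at turntable angle 0, below the gauge's arm).
- notch (a point): Middle, at the rim's top, of the only notch in the turntable's rim: 18 mm wide, 103.5 mm from the axis. It faces the plunger at turntable angle 0 and after each full turn.
- plunger (a joint): Plunger travel, m, along the fixture's y: 0 fully home (its 14 mm round nose lies in the notch and locks the turntable), 0.030 fully out at its stop (nose clear of the rim). Spring and brake: 4 to 6 N move it and it stays where left. It goes home only with the notch in front of it; the round nose centres a notch that is a few mm off.
- plunger_top (a point): Top centre of the plunger's handle: upright black cylinder, diameter 22 mm, top 112 mm above the bench, 190 mm from the turntable axis when home, 220 mm when out. Moves with the plunger; axes as the fixture's. The grey guide block between handle and rim (44 mm wide, 120 to 165 mm from the axis) is 72 mm high: the handle's upper 40 mm stand free all round.
- gauge_dial (a point): Middle of the dial of the delicate gauge: dial diameter 56 mm, 178 mm above the bench, 55 mm from the turntable axis on the fixture's +x, with an 8 mm stem down to the flange. A level arm at 190 mm height joins it to a column (diameter 14 mm, top 247 mm) 170 mm from the axis on +x. Posts pass below the dial and arm (150 mm), a hand does not.
- gauge: The dial gauge with its stand (stem, dial, arm, column, foot), rigid on the fixture; origin and axes as rotary.
- bracket_a: Loose stamped steel bracket, 160 x 70 mm, 35 mm high at one end, lying near the fixture; origin centre of its underside.
- bracket_b: Loose stamped steel bracket like the other, at the right of the bench.
- caliper: Loose caliper, 200 mm long along its x, jaws 50 mm to its -y, 10 mm high, near the fixture; origin middle of its beam, underside.
- screwdriver: Loose screwdriver, 200 mm, near the fixture.
- spray: Standing can, diameter 60 mm, 160 mm high, left of the fixture; origin centre of its underside.
- case: Closed wooden case 110 x 160 x 50 mm, at the right; origin centre of its underside.
- bin: Open grey bin 160 x 220 x 80 mm, at the left; origin centre of its underside.

How it is judged:
By the outcome, as a careful person would: the job done as asked, in the order asked, and still so for the second after the job is handed in, with the robot touching nothing.
It also fails if it takes over 72 s, if anything falls off the work surface, if the arm or the gripper's body presses on something with over 40 N, if the wrist force passes 120 N, or if a joint passes its speed limit or range.

## Working session

There is one attempt and no reset: what is moved stays moved. The work goes in short steps, Python scripts to look and compute and a shell command to move; the robot and the scene stay as the last step left them, time stands still between calls to the robot, and variables do not carry over. Pictures are saved under pics/ and viewed, at most 10 in all, crops included, and the job is handed in when it is done.

```bash
ls; mkdir -p pics; cat > h.py <<'E'
import numpy as np, cv2
from scipy.spatial.transform import Rotation as Rn
from plant import telemetry, snapshot, workorder, nets
def obs(): return telemetry.get_obs()
def toolT(o=None):
    o=o or obs(); T=np.eye(4); T[:3,:3]=Rn.from_euler('xyz',o['orientation'],degrees=True).as_matrix(); T[:3,3]=o['tool_pos']; return T
def snap(n):
    o=obs(); p=snapshot(n)
    if n=='wrist': p['C']=toolT(o)@np.array(p['mount'])
    else:
        R=cv2.Rodrigues(np.array(p['rvec'],float))[0]; T=np.eye(4); T[:3,:3]=R.T; T[:3,3]=-R.T@np.array(p['tvec'],float).ravel(); p['C']=T
    p['K']=np.array([[p['fx'],0,p['cx']],[0,p['fy'],p['cy']],[0,0,1.]])
    p['D']=np.array([p['k1'],0,0,0.])
    return p
def ray(p,uv):
    s=cv2.undistortPoints(np.array([[uv]],float),p['K'],p['D'])[0,0]
    return p['C'][:3,3], p['C'][:3,:3]@np.array([s[0],s[1],1])
def at(p,uv,z):
    o,d=ray(p,uv); return o+d*(z-o[2])/d[2]
def proj(p,X):
    T=np.linalg.inv(p['C']); r=cv2.Rodrigues(T[:3,:3])[0]
    return cv2.projectPoints(np.atleast_2d(np.array(X,float)),r,T[:3,3],p['K'],p['D'])[0][:,0]
def save(p,f): cv2.imwrite('pics/'+f,cv2.cvtColor(p['frame'],cv2.COLOR_RGB2BGR))
E
python3 - <<'E'
from h import *
np.set_printoptions(precision=4,suppress=True)
print(obs())
Z=dict(post0=.112,post1=.112,post2=.112,notch=.07,plunger_top=.112,gauge_dial=.178,rotary=0,bracket_a=0,caliper=0,spray=0,case=0,bin=0,screwdriver=0)
ims=[]
for n in('top','side'):
    p=snap(n); save(p,n+'0.png'); ims.append(p['frame']); print(n,p['C'][:3,3])
    for q,z in Z.items():
        for r in nets.landmark_of(p,q)[:2]: print(q,np.round(r['uv'],1),round(r['confidence'],2),at(p,r['uv'],z))
E
```

```text
pics
{'clock': 0.0, 'joint_pos': array([-48.6943,  20.5903,   0.6354,  -0.0216, -70.1368, -16.5056]), 'qvel': array([-0.0687, -0.0016, -0.0135,  0.0135,  0.0325,  0.0808]), 'tau': array([ -0.0008, -58.2717,  29.3055,   6.9975,   0.0068,  -0.0001]), 'tool_pos': array([ 0.283 , -0.6126,  0.4037]), 'orientation': array([ 179.9062,   -0.0066, -155.2072]), 'force': array([ 0.4614,  0.0011, -0.6742]), 'moment': array([-0.0254,  0.006 , -0.0442]), 'gripper_force': 0.0, 'opening': 0.08761099693640258}
top [0.3948 0.0127 1.3242]
post0 [292.3 209.7] 0.94 [ 0.473  -0.0881  0.112 ]
post0 [307.3 164.6] 0.86 [ 0.6058 -0.1379  0.112 ]
post1 [292.3 209.7] 0.94 [ 0.473  -0.0881  0.112 ]
post1 [307.3 164.6] 0.86 [ 0.6058 -0.1379  0.112 ]
post2 [292.3 209.7] 0.94 [ 0.473  -0.0881  0.112 ]
post2 [307.3 164.6] 0.86 [ 0.6058 -0.1379  0.112 ]
notch [272.3 197.6] 0.68 [ 0.5144 -0.0321  0.07  ]
plunger_top [249.6 200.9] 0.6 [0.5027 0.0365 0.112 ]
gauge_dial [312.  168.7] 0.87 [ 0.5822 -0.1424  0.178 ]
rotary [310.2 195.3] 0.95 [ 0.5249 -0.1568  0.    ]
rotary [308.4 169.5] 0.26 [ 0.6091 -0.1547  0.    ]
brac
[... 714 characters left out ...]
0.75 [ 0.6109 -0.1477  0.112 ]
post2 [302.2 178.7] 0.67 [ 0.5002 -0.2213  0.112 ]
notch [268.6 207.1] 0.66 [ 0.5149 -0.0571  0.07  ]
plunger_top [247.8 217.8] 0.65 [0.5077 0.055  0.112 ]
gauge_dial [272.4 166.4] 0.87 [ 0.5782 -0.1367  0.178 ]
rotary [279.3 204.9] 0.76 [ 0.5327 -0.1401  0.    ]
bracket_a [258.4 263.6] 0.83 [0.4027 0.1063 0.    ]
bracket_a [170.9 340.1] 0.43 [0.3979 0.4782 0.    ]
caliper [288.7 175.1] 0.6 [ 0.6172 -0.2902  0.    ]
caliper [309.  153.8] 0.34 [ 0.644  -0.4563  0.    ]
spray [143.5 289.5] 0.93 [0.594  0.4444 0.    ]
case [315.1 156.5] 0.67 [ 0.6137 -0.4618  0.    ]
bin [168.9 336.5] 0.8 [0.4108 0.4761 0.    ]
screwdriver [213.4 227.7] 0.77 [0.6272 0.1171 0.    ]
```

View pics/top0.png

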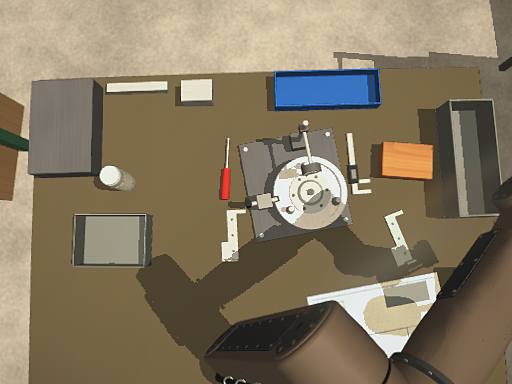

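View pics/side0.png

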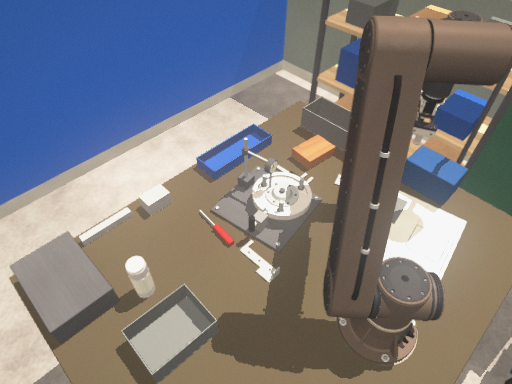

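The top picture shows the fixture with its turntable axis near (310,192), the plunger handle at about (262,201) and the gauge column at (304,125), on the far side from the robot. The side picture agrees. I'll move above the fixture's near side and measure with the wrist camera.

```bash
python3 -m creep '[[[-0.121,0.138,0,0,1],[-0.121,0.138,0,0,1],[-0.121,0.138,0,0,1],[-0.121,0.138,0,0,1],[-0.121,0.138,0,0,1],[-0.121,0.138,0,0,1],[-0.121,0.138,0,0,1],[-0.121,0.138,0,0,1]]]'; python3 -m creep '[[[-0.121,0.138,0,0,1],[-0.121,0.138,0,0,1],[-0.121,0.138,0,0,1],[-0.121,0.138,0,0,1],[-0.121,0.138,0,0,1],[-0.121,0.138,0,0,1],[-0.121,0.138,0,0,1],[-0.121,0.138,0,0,1]]]'; python3 -m creep '[[[0,0,0,-0.0737,1],[0,0,0,-0.0737,1],[0,0,0,-0.0737,1],[0,0,0,-0.0737,1],[0,0,0,-0.0737,1],[0,0,0,-0.0737,1],[0,0,0,-0.0737,1],[0,0,0,-0.0737,1]]]';  python3 -m creep '[[[0,0,0,-0.0737,1],[0,0,0,-0.0737,1],[0,0,0,-0.0737,1],[0,0,0,0,1],[0,0,0,0,1]]]'
cat > look.py <<'E'
from h import *
np.set_printoptions(precision=4,suppress=True)
import sys
Z=dict(post0=.112,notch=.07,plunger_top=.112,gauge_dial=.178,rotary=0)
o=obs(); print(o['clock'],o['joint_pos'],o['tool_pos'],o['orientation'],o['force'],o['opening'])
for n in sys.argv[1].split(','):
    p=snap(n); save(p,n+sys.argv[2]+'.png'); 
    if n=='wrist': print(p['mount'])
    for q,z in Z.items():
        for r in nets.landmark_of(p,q)[:3]: print(q,np.round(r['uv'],1),round(r['confidence'],2),at(p,r['uv'],z))
E
python3 look.py top,side,wrist 1
```

```text
clock: 2.07
tool_pos: [0.3662, -0.3295, 0.4049]
orientation: [-180.0, 0.0, -155.2]
force: [0.8, -0.6, 0.9]
opening: 0.0876
gripper_force: 0.0
clock: 2.73
tool_pos: [0.4493, -0.0477, 0.4052]
orientation: [-180.0, 0.1, -155.2]
force: [0.9, -0.9, 0.1]
opening: 0.0875
gripper_force: 0.0
clock: 3.4
tool_pos: [0.4493, -0.0495, 0.4048]
orientation: [-180.0, 0.0, -101.8]
force: [0.6, 0.0, -0.5]
opening: 0.0873
gripper_force: 0.0
clock: 3.82
tool_pos: [0.4493, -0.0495, 0.4048]
orientation: [-180.0, 0.0, -82.4]
force: [0.3, 0.8, 0.4]
opening: 0.0875
gripper_force: 0.0
3.8167 [ 18.8245  -1.0549 -26.0067  -0.0017 -65.0314 -11.267 ] [ 0.4493 -0.0495  0.4048] [-179.9839    0.0048  -82.4432] [0.2604 0.8489 0.4361] 0.08745012399900459
post0 [309.9 163. ] 0.93 [ 0.6104 -0.1459  0.112 ]
post0 [337.  197.7] 0.9 [ 0.5044 -0.2212  0.112 ]
gauge_dial [311.3 168.4] 0.71 [ 0.5832 -0.1405  0.178 ]
post0 [279.9 200. ] 0.72 [ 0.4864 -0.0829  0.112 ]
post0 [265.1 175. ] 0.66 [ 0.6107 -0.1355  0.112 ]
post0 [213.3 226.5] 0.63 [0.5612 0.1633 0.112 ]
notch [268.2 210.4] 0.59 [ 0.5051 -0.0448  0.07  ]
plunger_top [252.7 217.6] 0.56 [0.4967 0.0424 0.112 ]
rotary [278.  204.1] 0.86 [ 0.539  -0.1395  0.    ]
[[-0.0011 -0.9545 -0.2982  0.0816]
 [ 1.     -0.0009 -0.0007  0.0004]
 [ 0.0004 -0.2982  0.9545  0.0213]
 [ 0.      0.      0.      1.    ]]
post0 [225.  142.5] 0.65 [ 0.477  -0.0855  0.112 ]
notch [186.5 173.7] 0.74 [ 0.5132 -0.0437  0.07  ]
plunger_top [184.6 274. ] 0.85 [0.5007 0.0398 0.112 ]
gauge_dial [39.9 45. ] 0.84 [ 0.5838 -0.138   0.178 ]
rotary [191.1  62. ] 0.79 [ 0.5296 -0.1482  0.    ]
```

View pics/wrist1.png

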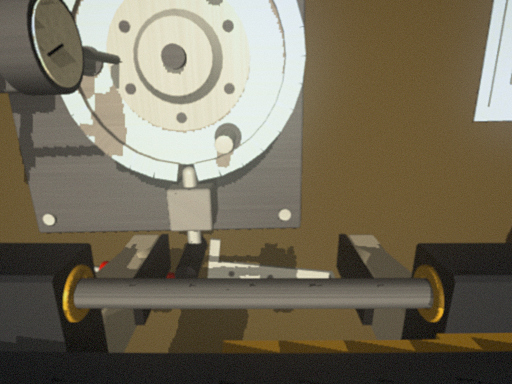

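The wrist picture shows the disc with its bolt at (173,57), post0's top at (225,143), the nose in the notch at (188,173), and the handle just below (195,237), under the finger bar. I'll fit the fixture pose to these points.

```bash
cat > fit.py <<'E'
from h import *
from scipy.optimize import least_squares
np.set_printoptions(precision=4,suppress=True)
def world(q,L):
    c,s=np.cos(q[2]),np.sin(q[2]); L=np.array(L); return np.c_[q[0]+c*L[:,0]-s*L[:,1], q[1]+s*L[:,0]+c*L[:,1], L[:,2]]
M={'plunger_top':(0,.19,.112),'notch':(0,.1035,.07),'gauge_dial':(.055,0,.178),'rotary':(0,0,0),'post0':(-.041,.071,.112)}
p=snap('wrist'); L=[];U=[]
for k,l in M.items():
    for r in nets.landmark_of(p,k)[:1]: L.append(l);U.append(r['uv']); print(k,r['uv'],r['confidence'])
L+= [(0,0,.086),(-.12,.19,.012)]; U+=[(173,57),(300,229)]
U=np.array(U)
f=lambda q:(proj(p,world(q,L))-U).ravel()
r=least_squares(f,[.53,-.147,.14],loss='soft_l1',f_scale=2)
print(r.x,np.degrees(r.x[2])); print(f(r.x).reshape(-1,2)); print(p['fx'])
E
python3 fit.py
```

```text
plunger_top [184.7, 275.7] 0.81
notch [186.6, 172.7] 0.96
gauge_dial [40.4, 45.2] 0.86
rotary [189.5, 64.6] 0.56
post0 [224.6, 143.1] 0.9
[ 0.5295 -0.1466  0.1557] 8.921737677496886
[[ 0.5717 -0.2999]
 [-0.2976  0.3897]
 [-0.4253 -0.2666]
 [ 1.648  -0.9631]
 [-1.0835  2.6232]
 [-0.2617 -0.5911]
 [ 0.958   0.2221]]
335.13199264992176
```

```bash
python3 -m creep '[[[0,0,0,-0.015,1],[-0.136,-0.107,0,0,1],[-0.136,-0.107,0,0,1],[-0.136,-0.107,0,0,1],[0,0,0,0,1]]]'; python3 -m creep '[[[0,0,0.148,0,1],[0,0,0.148,0,1],[0,0,0.148,0,1],[0,0,0.148,0,1],[0,0,0.148,0,1],[0,0,0,0,1]]]'
cat > rel.py <<'E'
# current grasp point in fixture frame (mm), yaw rel. fixture; shift to target given as x y z(mm, grasp height)
from h import *; import sys
C=np.array([.5295,-.1466]); phi=np.radians(8.92)
o=obs(); T=toolT(o); g=(T@[0,0,.159,1])[:3]; R=np.array([[np.cos(phi),np.sin(phi)],[-np.sin(phi),np.cos(phi)]])
l=R@(g[:2]-C); print('t',round(o['clock'],2),'fix mm',np.round(np.r_[l,g[2]]*1e3,1),'r,th',round(1e3*np.hypot(*l),1),round(np.degrees(np.arctan2(l[1],l[0]))%360,2),'yawrel',round((o['orientation'][2]-8.92)%360,2),'j6',round(o['joint_pos'][5],1),'F',np.round(R@o['force'][:2],1),np.round(o['force'][2],1),'open',round(o['opening']*1e3,1),'gf',round(o['gripper_force'],1))
if len(sys.argv)>1:
    t=np.array(list(map(float,sys.argv[1:4])))/1e3; w=np.r_[C+R.T@t[:2],t[2]]
    print('shift norm',np.round(T[:3,:3].T@(w-g)/.2,4))
E
python3 rel.py 0 190 98
```

```text
clock: 5.43
tool_pos: [0.5024, 0.0449, 0.4045]
orientation: [-179.9, -0.0, -80.7]
force: [0.7, -0.4, 0.7]
opening: 0.0881
gripper_force: 0.0
clock: 5.93
tool_pos: [0.4978, 0.0405, 0.2517]
orientation: [179.5, -0.1, -80.9]
force: [-0.8, -0.7, 0.2]
opening: 0.0874
gripper_force: 0.0
t 5.93 fix mm [ -3.7 189.5  92.7] r,th 189.5 91.13 yawrel 270.18 j6 -18.0 F [-0.9 -0.5] 0.2 open 87.4 gf 0.0
shift norm [-0.0025 -0.0185 -0.0266]
```

```bash
python3 -m creep '[[[0,0,0,0,1],[0,0,0,0,1]]]' >/dev/null; python3 rel.py 0 190 98
```

```text
t 6.1 fix mm [  0.9 190.3  99.1] r,th 190.3 89.74 yawrel 270.25 j6 -18.1 F [1.2 0.4] -0.3 open 87.7 gf 0.0
shift norm [0.0016 0.0044 0.0053]
```

```bash
python3 -m creep '[[[0,0,0,0,0],[0,0,0,0,0],[0,0,0,0,0],[0,0,0,0,0],[0,0,0,0,0],[0,0,0,0,0],[0,0,0,0,0],[0,0,0,0,0]]]' >/dev/null; python3 rel.py 0 220 98
```

```text
t 6.77 fix mm [ -0.2 190.2  97.6] r,th 190.2 90.06 yawrel 270.19 j6 -18.1 F [ 0.2 -0.9] -0.4 open 40.0 gf 0.0
shift norm [-0.149  -0.0015 -0.0018]
```

```bash
python3 -m creep '[[[0,0,0,0,0],[0,0,0,0,0],[0,0,0,0,0],[0,0,0,0,0],[0,0,0,0,0],[0,0,0,0,0]]]' >/dev/null; python3 rel.py; python3 -m creep '[[[-0.02,0,0,0,0],[-0.02,0,0,0,0],[-0.02,0,0,0,0],[-0.02,0,0,0,0],[0,0,0,0,0]]]' >/dev/null; python3 rel.py 0 220 98
```

```text
t 7.27 fix mm [  0.5 190.3  97.7] r,th 190.3 89.85 yawrel 270.2 j6 -18.1 F [ 5.5 -2. ] -4.6 open 21.3 gf 30.0
t 7.68 fix mm [  0.5 206.5  97.7] r,th 206.5 89.87 yawrel 270.21 j6 -20.0 F [ 6.1 -0.8] -4.4 open 21.3 gf 30.0
shift norm [-0.0675  0.002  -0.0016]
```

```bash
python3 -m creep '[[[-0.018,0,0,0,0],[-0.018,0,0,0,0],[-0.018,0,0,0,0]]]' |grep force; python3 -m creep '[[[-0.016,0,0,0,0],[-0.016,0,0,0,0]]]' >/dev/null; python3 rel.py; python3 -m creep '[[[0,0,0,0,0],[0,0,0,0,0]]]' >/dev/null; python3 rel.py; python3 look.py side,top 2; python3 - <<'E'
from h import *
from fit import world
E
```

```text
force: [7.8, -2.7, -5.7]
gripper_force: 30.0
t 8.1 fix mm [1.000e-01 2.192e+02 9.760e+01] r,th 219.2 89.97 yawrel 270.29 j6 -22.0 F [ 18.9 -44.4] -11.7 open 21.4 gf 30.0
t 8.27 fix mm [2.000e-01 2.192e+02 9.770e+01] r,th 219.2 89.95 yawrel 270.23 j6 -22.0 F [ 14.2 -32. ] -9.1 open 21.4 gf 30.0
8.2667 [ 30.8017  13.0068 -32.2736   0.4422 -44.8875 -21.9629] [0.4957 0.0709 0.2567] [179.9599  -0.3517 -80.8473] [ 18.998  -29.4055  -9.1371] 0.021411924244384133
post0 [302.4 176.2] 0.9 [ 0.5083 -0.232   0.112 ]
post0 [282.5 202. ] 0.62 [ 0.4736 -0.0826  0.112 ]
plunger_top [216.7 226.5] 0.64 [0.5533 0.1552 0.112 ]
plunger_top [246.2 223.6] 0.41 [0.4936 0.0761 0.112 ]
gauge_dial [353.  188.3] 0.52 [ 0.3118 -0.2559  0.178 ]
rotary [278.  203.2] 0.6 [ 0.5422 -0.1429  0.    ]
post0 [307.5 164.4] 0.93 [ 0.6064 -0.1386  0.112 ]
post0 [289.5 206.9] 0.86 [ 0.4815 -0.0802  0.112 ]
post0 [338.3 198.9] 0.59 [ 0.5007 -0.2248  0.112 ]
notch [273.1 195.8] 0.68 [ 0.5199 -0.0347  0.07  ]
notch [400.7 160.9] 0.57 [ 0.6163 -0.4328  0.07  ]
plunger_top [117.4 236.5] 0.38 [0.4093 0.4268 0.112 ]
gauge_dial [310.2 169.3] 0.82 [ 0.5807 -0.1373  0.178 ]
rotary [308.9 196.8] 0.68 [ 0.5202 -0.1524  0.    ]
rotary [349.8 161.4] 0.43 [ 0.6318 -0.2908  0.    ]
rotary [290.  210.6] 0.39 [ 0.4776 -0.0899  0.    ]
plunger_top [251.1, 286.4] 0.62
notch [253.2, 7.4] 0.84
[ 0.5489 -0.0786  0.3083] 17.666989041721813
[[  -0.1398   65.4712]
 [ -28.0368  141.6629]
 [   0.5928 -175.0628]
 [ 115.2541   -0.5978]]
335.13199264992176
```

The stop is reached: 44 N against the plunger's travel at 219 mm. I'll release, rise and swing over to post0.

```bash
python3 -m creep '[[[0,0,0,0,0.5],[0,0,0,0,0.5],[0,0,0,0,0.5],[0,0,0,0,0.5],[0,0,-0.15,0,0.5],[0,0,-0.15,0,0.5],[0,0,-0.1,0,0.5],[0,0,0,0,0.5]]]' >/dev/null; python3 rel.py 0 150 180; python3 -m creep '[[[0,0,0,0.0758,0.5],[0,0,0,0.0758,0.5],[0,0,0,0.0758,0.5],[0,0,0,0.0758,0.5],[0,0,0,0.0758,0.5],[0,0,0,0.0758,0.5],[0,0,0,0.0758,0.5],[0,0,0,0.0758,0.5]]]' >/dev/null; python3 -m creep '[[[0,0,0,0.0758,0.5],[0,0,0,0.0758,0.5],[0,0,0,0.0758,0.5],[0,0,0,0.0758,0.5],[0,0,0,0.0758,0.5],[0,0,0,0.0758,0.5],[0,0,0,0.0758,0.5],[0,0,0,0.0758,0.5]]]' >/dev/null;  python3 -m creep '[[[0,0,0,0.0758,0.5],[0,0,0,0.0758,0.5],[0,0,0,0.0758,0.5],[0,0,0,0.0758,0.5],[0,0,0,0.0758,0.5],[0,0,0,0.0758,0.5],[0,0,0,0,0.5],[0,0,0,0,0.5]]]' >/dev/null; python3 rel.py -41 71 160
```

```text
t 9.83 fix mm [  2.  224.4 182.2] r,th 224.4 89.5 yawrel 270.28 j6 -22.0 F [ 0.3 -1. ] 0.3 open 43.6 gf 0.0
shift norm [0.3719 0.0117 0.0102]
t 11.83 fix mm [ -0.6 223.7 177.4] r,th 223.7 90.15 yawrel 120.35 j6 -171.8 F [-0.4 -0.4] 0.9 open 43.8 gf 0.0
shift norm [-0.5568 -0.5601  0.0871]
```

```bash
cat > chk.py <<'E'
from h import *
C=np.array([.5295,-.1466]); phi=np.radians(8.92); R=np.array([[np.cos(phi),np.sin(phi)],[-np.sin(phi),np.cos(phi)]])
import sys
p=snap('wrist')
for a in sys.argv[1:]:
    k,z=a.split(':')
    for r in nets.landmark_of(p,k): 
        l=R@(at(p,r['uv'],float(z)/1e3)[:2]-C)*1e3; print(k,np.round(r['uv']),round(r['confidence'],2),np.round(l,1),'r',np.round(np.hypot(*l),1),'th',np.round(np.degrees(np.arctan2(l[1],l[0]))%360,2))
E
python3 chk.py plunger_top:112; python3 -m creep '[[[-0.111,-0.112,0,0,0.5],[-0.111,-0.112,0,0,0.5],[-0.111,-0.112,0,0,0.5],[-0.111,-0.112,0,0,0.5],[-0.111,-0.112,0,0,0.5],[0,0,0,0,0.5],[0,0,0,0,0.5]]]' >/dev/null; python3 rel.py -41 71 100; python3 chk.py post0:112 notch:70 plunger_top:112
```

```text
plunger_top [252. 221.] 0.57 [ -1.  220.9] r 220.9 th 90.26
t 12.52 fix mm [-42.1  69.9 177.6] r,th 81.6 121.04 yawrel 120.07 j6 -154.3 F [-0.2 -0.3] -0.2 open 43.6 gf 0.0
shift norm [0.0018 0.0074 0.388 ]
post0 [260. 216.] 0.61 [-39.1  72.8] r 82.7 th 118.26
notch [324. 190.] 0.68 [  0.7 102.1] r 102.1 th 89.63
notch [509. 112.] 0.68 [ 84.6 218.5] r 234.3 th 68.83
plunger_top [450.  36.] 0.81 [ -1.5 219.2] r 219.2 th 90.39
plunger_top [508. 113.] 0.37 [ 56.1 204.3] r 211.8 th 74.65
```

```bash
python3 -m creep '[[[0.002,0.007,0.1,0,0.5],[0,0,0.1,0,0.5],[0,0,0.1,0,0.5],[0,0,0.088,0,0.5],[0,0,0,0,0.5],[0,0,0,0,0.5]]]' >/dev/null; python3 rel.py; python3 -m creep '[[[0,0,0,0,0],[0,0,0,0,0],[0,0,0,0,0],[0,0,0,0,0],[0,0,0,0,0],[0,0,0,0,0],[0,0,0,0,0]]]' >/dev/null; python3 rel.py
```

```text
t 13.22 fix mm [-40.7  72.9  99.7] r,th 83.5 119.15 yawrel 120.22 j6 -154.6 F [-0.6  0. ] 0.1 open 44.0 gf 0.0
t 13.8 fix mm [-40.4  72.1 100.6] r,th 82.7 119.25 yawrel 120.11 j6 -154.6 F [-2.4  0.9] 6.2 open 15.5 gf 30.0
```

```bash
python3 -m creep '[[[-0.0022,-0.0429,0,-0.0667,0],[-0.0022,-0.0429,0,-0.0667,0],[-0.0022,-0.0429,0,-0.0667,0],[-0.0022,-0.0429,0,-0.0667,0]]]' >/dev/null; python3 rel.py; python3 -m creep '[[[0,0,0,0,0],[0,0,0,0,0]]]' >/dev/null; python3 rel.py
```

```text
t 14.13 fix mm [-65.9  49.5 100.6] r,th 82.4 143.07 yawrel 144.42 j6 -127.4 F [-0.8  2.3] 4.5 open 15.1 gf 30.0
t 14.3 fix mm [-66.4  48.8 100.6] r,th 82.4 143.7 yawrel 144.14 j6 -127.7 F [-3.6 -0.9] 6.4 open 15.3 gf 30.0
```

Works well; the forces are small. Now the remaining 96° (16 rows).

```bash
python3 -m creep '[[[-0.0022,-0.0429,0,-0.0667,0],[-0.0022,-0.0429,0,-0.0667,0],[-0.0022,-0.0429,0,-0.0667,0],[-0.0022,-0.0429,0,-0.0667,0],[-0.0022,-0.0429,0,-0.0667,0],[-0.0022,-0.0429,0,-0.0667,0],[-0.0022,-0.0429,0,-0.0667,0],[-0.0022,-0.0429,0,-0.0667,0]]]' |grep force; python3 rel.py;  python3 -m creep '[[[-0.0022,-0.0429,0,-0.0667,0],[-0.0022,-0.0429,0,-0.0667,0],[-0.0022,-0.0429,0,-0.0667,0],[-0.0022,-0.0429,0,-0.0667,0],[-0.0022,-0.0429,0,-0.0667,0],[-0.0022,-0.0429,0,-0.0667,0],[-0.0022,-0.0429,0,-0.0667,0],[-0.0022,-0.0429,0,-0.0667,0]]]' |grep force; python3 rel.py; python3 -m creep '[[[0,0,0,0,0],[0,0,0,0,0.5],[0,0,0,0,0.5],[0,0,0,0,0.5]]]' >/dev/null; python3 rel.py -82 0 155
```

```text
force: [-4.5, 0.7, 9.5]
gripper_force: 30.0
t 14.97 fix mm [-80.6 -16.5 100.6] r,th 82.3 191.54 yawrel 192.42 j6 -70.8 F [-4.3  1.4] 9.5 open 15.6 gf 30.0
force: [-4.1, -6.3, 7.2]
gripper_force: 30.0
t 15.63 fix mm [-41.5 -71.4 100.6] r,th 82.6 239.83 yawrel 240.43 j6 -17.2 F [-5.  -5.6] 7.2 open 15.4 gf 30.0
t 15.97 fix mm [-40.4 -69.8  99.9] r,th 80.6 239.9 yawrel 240.14 j6 -17.5 F [-0.1 -1. ] -0.3 open 29.8 gf 0.0
shift norm [-0.1992  0.354  -0.2754]
```

```bash
python3 -m creep '[[[0,0,-0.1,0,0.5],[0,0,-0.1,0,0.5],[0,0,-0.1,0,0.5],[0.007,0,0,0,0.5]]]' >/dev/null; python3 -m creep '[[[-0.0022,0.0429,0,0.0667,0.5],[-0.0022,0.0429,0,0.0667,0.5],[-0.0022,0.0429,0,0.0667,0.5],[-0.0022,0.0429,0,0.0667,0.5],[-0.0022,0.0429,0,0.0667,0.5],[-0.0022,0.0429,0,0.0667,0.5],[-0.0022,0.0429,0,0.0667,0.5],[-0.0022,0.0429,0,0.0667,0.5]]]' >/dev/null; python3 -m creep '[[[-0.0022,0.0429,0,0.0667,0.5],[-0.0022,0.0429,0,0.0667,0.5],[-0.0022,0.0429,0,0.0667,0.5],[-0.0022,0.0429,0,0.0667,0.5],[-0.0022,0.0429,0,0.0667,0.5],[-0.0022,0.0429,0,0.0667,0.5],[-0.0022,0.0429,0,0.0667,0.5],[-0.0022,0.0429,0,0.0667,0.5]]]' >/dev/null;  python3 -m creep '[[[-0.0022,0.0429,0,0.0667,0.5],[-0.0022,0.0429,0,0.0667,0.5],[-0.0022,0.0429,0,0.0667,0.5],[-0.0022,0.0429,0,0.0667,0.5],[0,0,0,0,0.5],[0,0,0,0,0.5]]]' >/dev/null; python3 rel.py -41.7 70.6 100; python3 chk.py post0:112
```

```text
t 18.13 fix mm [-41.6  71.4 159.8] r,th 82.6 120.26 yawrel 120.33 j6 -154.2 F [-0.1  0.1] 0.2 open 43.9 gf 0.0
shift norm [-0.0033 -0.0022  0.2988]
post0 [252. 230.] 0.95 [-42.1  70. ] r 81.7 th 121.05
post0 [254. 258.] 0.2 [-31.8  54.5] r 63.1 th 120.28
```

Post2 is right below the gripper. Grip it and turn another 120°.

```bash
python3 -m creep '[[[-0.003,-0.002,0.1,0,0.5],[0,0,0.1,0,0.5],[0,0,0.098,0,0.5],[0,0,0,0,0],[0,0,0,0,0],[0,0,0,0,0],[0,0,0,0,0],[0,0,0,0,0]]]' |grep force; python3 -m creep '[[[0,0,0,0,0],[0,0,0,0,0]]]' | grep force; python3 rel.py
python3 -m creep '[[[-0.0022,-0.0429,0,-0.0667,0],[-0.0022,-0.0429,0,-0.0667,0],[-0.0022,-0.0429,0,-0.0667,0],[-0.0022,-0.0429,0,-0.0667,0]]]' >/dev/null; python3 rel.py
```

```text
force: [4.6, 4.0, -1.0]
gripper_force: 4.2
force: [-1.8, 1.7, 7.0]
gripper_force: 30.0
t 19.07 fix mm [-40.7  70.3 101.6] r,th 81.2 120.07 yawrel 120.14 j6 -154.3 F [-1.5  1.9] 7.0 open 15.0 gf 30.0
t 19.4 fix mm [-65.7  47.5 101.6] r,th 81.0 144.14 yawrel 144.47 j6 -127.2 F [2.7 0.6] 2.6 open 15.2 gf 30.0
```

```bash
python3 -m creep '[[[-0.0022,-0.0429,0,-0.0667,0],[-0.0022,-0.0429,0,-0.0667,0],[-0.0022,-0.0429,0,-0.0667,0],[-0.0022,-0.0429,0,-0.0667,0],[-0.0022,-0.0429,0,-0.0667,0],[-0.0022,-0.0429,0,-0.0667,0],[-0.0022,-0.0429,0,-0.0667,0],[-0.0022,-0.0429,0,-0.0667,0]]]' |grep force; python3 -m creep '[[[-0.0022,-0.0429,0,-0.0667,0],[-0.0022,-0.0429,0,-0.0667,0],[-0.0022,-0.0429,0,-0.0667,0],[-0.0022,-0.0429,0,-0.0667,0],[-0.0022,-0.0429,0,-0.0667,0],[-0.0022,-0.0429,0,-0.0667,0],[-0.0022,-0.0429,0,-0.0667,0],[-0.0022,-0.0429,0,-0.0667,0]]]' |grep force; python3 -m creep '[[[0,0,0,0,0],[0,0,0,0,0]]]' | grep force; python3 rel.py; python3 -m creep '[[[0,0,0,0,0.5],[0,0,0,0,0.5],[0,0,0,0,0.5],[0,0,-0.1,0,0.5],[0,0,-0.1,0,0.5],[0,0,-0.1,0,0.5],[0,0,0,0,0.5],[0,0,0,0,0.5]]]' >/dev/null; python3 rel.py -41 -71 160
```

```text
force: [2.9, 5.7, 2.4]
gripper_force: 30.0
force: [1.2, 12.2, 6.8]
gripper_force: 30.0
force: [3.9, 6.5, 2.7]
gripper_force: 30.0
t 20.9 fix mm [-38.6 -71.7 101.6] r,th 81.4 241.73 yawrel 240.26 j6 -17.2 F [4.9 5.8] 2.7 open 15.1 gf 30.0
t 21.57 fix mm [-41.1 -72.1 161.5] r,th 83.0 240.28 yawrel 240.15 j6 -17.3 F [0.1 0.3] -0.2 open 43.7 gf 0.0
shift norm [-0.0049  0.0021  0.0074]
```

```bash
python3 -m creep '[[[-0.0042,0.0429,0,0.0667,0.5],[-0.0042,0.0429,0,0.0667,0.5],[-0.0022,0.0429,0,0.0667,0.5],[-0.0022,0.0429,0,0.0667,0.5],[-0.0022,0.0429,0,0.0667,0.5],[-0.0022,0.0429,0,0.0667,0.5],[-0.0022,0.0429,0,0.0667,0.5],[-0.0022,0.0429,0,0.0667,0.5]]]' >/dev/null; python3 -m creep '[[[-0.0022,0.0429,0,0.0667,0.5],[-0.0022,0.0429,0,0.0667,0.5],[-0.0022,0.0429,0,0.0667,0.5],[-0.0022,0.0429,0,0.0667,0.5],[-0.0022,0.0429,0,0.0667,0.5],[-0.0022,0.0429,0,0.0667,0.5],[-0.0022,0.0429,0,0.0667,0.5],[-0.0022,0.0429,0,0.0667,0.5]]]' >/dev/null;  python3 -m creep '[[[-0.0022,0.0429,0,0.0667,0.5],[-0.0022,0.0429,0,0.0667,0.5],[-0.0022,0.0429,0,0.0667,0.5],[-0.0022,0.0429,0,0.0667,0.5],[0,0,0,0,0.5],[0,0,0,0,0.5],[0,0,0,0,0.5]]]' >/dev/null; python3 rel.py -41.7 70.6 100; python3 chk.py post0:112
```

```text
t 23.48 fix mm [-42.3  70.8 159.8] r,th 82.5 120.87 yawrel 120.3 j6 -154.2 F [-0.5  0.1] -0.1 open 42.9 gf 0.0
shift norm [-0.0027  0.0026  0.2991]
post0 [255. 232.] 0.93 [-41.   69.4] r 80.6 th 120.57
```

```bash
python3 -m creep '[[[-0.002,0.002,0.1,0,0.5],[0,0,0.1,0,0.5],[0,0,0.1,0,0.5],[0,0,0,0,0],[0,0,0,0,0],[0,0,0,0,0],[0,0,0,0,0],[0,0,0,0,0]]]' |grep force; python3 -m creep '[[[0,0,0,0,0],[0,0,0,0,0]]]' | grep force; python3 rel.py
python3 -m creep '[[[-0.0022,-0.0429,0,-0.0667,0],[-0.0022,-0.0429,0,-0.0667,0],[-0.0022,-0.0429,0,-0.0667,0],[-0.0022,-0.0429,0,-0.0667,0]]]' >/dev/null; python3 rel.py;  python3 -m creep '[[[-0.0022,-0.0429,0,-0.0667,0],[-0.0022,-0.0429,0,-0.0667,0],[-0.0022,-0.0429,0,-0.0667,0],[-0.0022,-0.0429,0,-0.0667,0],[-0.0022,-0.0429,0,-0.0667,0],[-0.0022,-0.0429,0,-0.0667,0],[-0.0022,-0.0429,0,-0.0667,0],[-0.0022,-0.0429,0,-0.0667,0]]]' |grep force
```

```text
force: [-0.4, -2.0, 1.8]
gripper_force: 1.3
force: [-2.7, -1.7, 7.2]
gripper_force: 30.0
t 24.42 fix mm [-40.6  70.7 101.5] r,th 81.5 119.86 yawrel 120.13 j6 -154.4 F [-2.9 -1.2] 7.2 open 15.3 gf 30.0
t 24.75 fix mm [-65.4  48.1 101.6] r,th 81.2 143.7 yawrel 144.45 j6 -127.3 F [-0.1  1.7] 3.1 open 15.2 gf 30.0
force: [0.4, 3.0, 2.9]
gripper_force: 30.0
```

```bash
python3 -m creep '[[[-0.0022,-0.0429,0,-0.0667,0],[-0.0022,-0.0429,0,-0.0667,0],[-0.0022,-0.0429,0,-0.0667,0],[-0.0022,-0.0429,0,-0.0667,0],[-0.0022,-0.0429,0,-0.0667,0],[-0.0022,-0.0429,0,-0.0667,0],[-0.0022,-0.0429,0,-0.0667,0],[-0.0022,-0.0429,0,-0.0667,0]]]' |grep force; python3 -m creep '[[[0,0,0,0,0],[0,0,0,0,0]]]' | grep force; python3 rel.py -41 -71 100; python3 - <<'E'
from h import *
from scipy.spatial.transform import Rotation
for n in('top','side'):
    p=snap(n)
    C=np.array([.5295,-.1466])
    for r in nets.landmark_of(p,'notch')+nets.landmark_of(p,'post0'): 
        for z in(.07,.112):
            w=at(p,r['uv'],z)[:2]-C; print(n,z,round(r['confidence'],2),np.round(np.hypot(*w)*1e3,1),np.round(np.degrees(np.arctan2(w[1],w[0]))-8.92,1)%360)
E
```

```text
force: [-0.4, 7.9, 6.8]
gripper_force: 30.0
force: [3.2, 1.5, 4.8]
gripper_force: 30.0
t 26.25 fix mm [-38.9 -71.7 101.6] r,th 81.6 241.51 yawrel 240.09 j6 -17.4 F [3.4 1. ] 4.8 open 15.2 gf 30.0
shift norm [0.0021 0.0108 0.0078]
top 0.07 0.86 94.1 245.9
top 0.112 0.86 87.1 242.1
top 0.07 0.79 77.4 123.8
top 0.112 0.79 81.7 123.6
top 0.07 0.67 86.5 355.9
top 0.112 0.67 79.8 0.0
top 0.07 0.65 215.8 88.1
top 0.112 0.65 214.4 89.2
top 0.07 0.65 299.0 277.4
top 0.112 0.65 282.6 276.8
side 0.07 0.85 102.7 87.6
side 0.112 0.85 133.2 96.4
side 0.07 0.97 113.5 339.5
side 0.112 0.97 83.0 357.0
side 0.07 0.7 121.1 266.7
side 0.112 0.7 85.9 252.6
side 0.07 0.67 41.3 114.6
side 0.112 0.67 78.4 116.9
```

```bash
python3 -m creep '[[[0,0,0,0,0.5],[0,0,0,0,0.5],[0,0,0,0,0.5],[0,0,-0.15,0,0.5],[0,0,-0.15,0,0.5],[0,0,-0.15,0,0.5],[0,0,-0.15,0,0.5]]]' |grep tool; python3 -m creep '[[[0,0,0,-0.0667,0.5],[0,0,0,-0.0667,0.5],[0,0,0,-0.0667,0.5],[0,0,0,-0.0667,0.5],[0,0,0,-0.0667,0.5],[0,0,0,0,0.5]]]' |grep tool; python3 rel.py -20 140 240
```

```text
tool_pos: [0.4995, -0.2234, 0.3802]
tool_pos: [0.4997, -0.2234, 0.3789]
t 27.63 fix mm [-41.5 -71.1 219.9] r,th 82.4 239.71 yawrel 270.4 j6 12.9 F [-0.3 -0.1] -0.7 open 43.9 gf 0.0
shift norm [-1.0549 -0.1149 -0.1   ]
```

```bash
python3 -m creep '[[[-0.176,-0.019,-0.016,0,0.5],[-0.176,-0.019,-0.016,0,0.5],[-0.176,-0.019,-0.016,0,0.5],[-0.176,-0.019,-0.016,0,0.5],[-0.176,-0.019,-0.016,0,0.5],[-0.176,-0.019,-0.016,0,0.5],[0,0,0,0,0.5],[0,0,0,0,0.5]]]' |grep tool; python3 rel.py 0 219 98; python3 chk.py post0:112 notch:70 plunger_top:112; python3 - <<'E'
from h import *
p=snap('wrist'); save(p,'w3.png')
E
```

```text
tool_pos: [0.4891, -0.0097, 0.3986]
t 28.3 fix mm [-18.8 141.6 239.6] r,th 142.8 97.55 yawrel 270.18 j6 -12.8 F [-0.1 -0.5] -0.1 open 43.7 gf 0.0
shift norm [-0.3868 -0.0952  0.7083]
post0 [285. 101.] 0.87 [-43.3  69.3] r 81.7 th 122.02
notch [233. 139.] 0.85 [ -0.8 104.5] r 104.5 th 90.41
plunger_top [231. 274.] 0.55 [  0.5 219.5] r 219.5 th 89.88
```

View pics/w3.png

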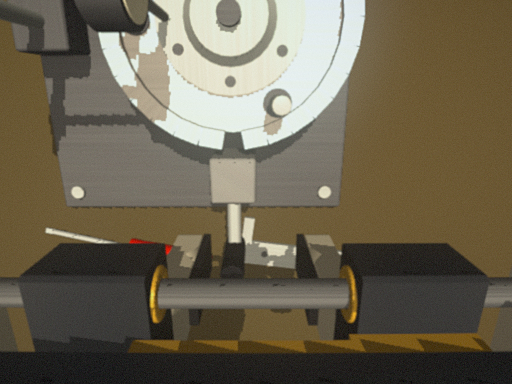

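The picture shows the notch at (233,140) exactly in line with the plunger rod and handle (234,210–265). Now grip the handle.

```bash
python3 -m creep '[[[-0.129,-0.032,0,0,0.6],[-0.129,-0.032,0,0,0.6],[-0.129,-0.032,0,0,0.6],[0,0,0,0,0.6],[0,0,0,0,0.6]]]' |grep tool; python3 rel.py 0 219.5 98;  python3 -m creep '[[[0,0,0.14,0,0.6],[0,0,0.14,0,0.6],[0,0,0.14,0,0.6],[0,0,0.14,0,0.6],[0,0,0.14,0,0.6],[0,0,0,0,0.6],[0,0,0,0,0.6]]]' |grep force; python3 rel.py 0 219.5 98; python3 -m creep '[[[0,0,0,0,0],[0,0,0,0,0],[0,0,0,0,0],[0,0,0,0,0],[0,0,0,0,0],[0,0,0,0,0],[0,0,0,0,0]]]' |grep force; python3 rel.py 0 190 98
```

```text
tool_pos: [0.4964, 0.0683, 0.3983]
t 28.97 fix mm [  0.5 217.4 239.3] r,th 217.4 89.87 yawrel 270.16 j6 -21.3 F [-0.7 -0.3] -0.5 open 52.4 gf 0.0
shift norm [-0.0106  0.0019  0.7066]
force: [0.9, 0.5, 1.1]
gripper_force: 0.0
t 29.55 fix mm [ -0.6 215.9  99. ] r,th 215.9 90.16 yawrel 270.09 j6 -21.2 F [1.  0.4] 1.1 open 52.4 gf 0.0
shift norm [-0.0179 -0.003   0.0048]
force: [-2.8, 0.4, 6.2]
gripper_force: 30.0
t 30.13 fix mm [  0.6 217.6 100.3] r,th 217.6 89.84 yawrel 270.2 j6 -21.3 F [-2.7  0.8] 6.2 open 21.3 gf 30.0
shift norm [0.1379 0.0034 0.0116]
```

```bash
python3 -m creep '[[[0.02,0,0,0,0],[0.02,0,0,0,0],[0.02,0,0,0,0],[0.02,0,0,0,0],[0.02,0,0,0,0],[0.02,0,0,0,0]]]' |grep force; python3 rel.py; python3 -m creep '[[[0.015,0,0,0,0],[0.015,0,0,0,0],[0,0,0,0,0]]]' |grep force; python3 rel.py
```

```text
force: [-3.5, 2.7, 7.3]
gripper_force: 30.0
t 30.63 fix mm [  0.6 193.7 100.3] r,th 193.7 89.81 yawrel 270.21 j6 -18.4 F [-3.   3.2] 7.3 open 21.4 gf 30.0
force: [-3.0, 1.3, 7.4]
gripper_force: 30.0
t 30.88 fix mm [  0.6 187.5 100.3] r,th 187.5 89.81 yawrel 270.19 j6 -17.7 F [-2.8  1.8] 7.4 open 21.2 gf 30.0
```

No stop felt yet, so I push on until it is.

```bash
python3 -m creep '[[[0.012,0,0,0,0],[0,0,0,0,0]]]' |grep force; python3 rel.py; python3 -m creep '[[[0.01,0,0,0,0],[0,0,0,0,0]]]' |grep force; python3 rel.py
```

```text
force: [-8.6, 16.2, 9.8]
gripper_force: 30.0
t 31.05 fix mm [  0.7 187.2 100.3] r,th 187.2 89.78 yawrel 270.16 j6 -17.5 F [-6.  17.3] 9.8 open 21.2 gf 30.0
force: [-13.6, 27.0, 12.0]
gripper_force: 30.0
t 31.22 fix mm [  0.8 187.  100.4] r,th 187.0 89.75 yawrel 270.16 j6 -17.2 F [-9.2 28.8] 12.0 open 21.3 gf 30.0
```

The plunger stopped at 187 mm with 29 N after about 30 mm of travel, so it is home. Release, rise and verify.

```bash
python3 -m creep '[[[0,0,0,0,0.6],[0,0,0,0,0.6],[0,0,0,0,0.6],[0,0,0,0,0.6],[0,0,0,0,0.6],[0,0,-0.15,0,0.6],[0,0,-0.15,0,0.6],[0,0,-0.15,0,0.6]]]' |grep force; python3 -m creep '[[[0,0,-0.15,0,0.6],[0,0,-0.12,0,0.6],[-0.1,0.1,0,0,0.6],[-0.1,0.1,0,0,0.6],[0,0,0,0,0.6],[0,0,0,0,0.6]]]' |grep force; python3 rel.py; python3 chk.py post0:112 notch:70 plunger_top:112; python3 - <<'E'
from h import *
p=snap('wrist'); save(p,'w4.png')
p=snap('top'); save(p,'top4.png')
E
```

```text
force: [0.6, 0.8, -0.6]
gripper_force: 0.0
force: [1.3, -0.5, -0.0]
gripper_force: 0.0
t 32.38 fix mm [-40.2 223.3 244.1] r,th 226.9 100.22 yawrel 270.27 j6 -23.9 F [ 1.2 -0.7] -0.0 open 53.1 gf 0.0
notch [209.  42.] 0.56 [ -1.9 104.2] r 104.2 th 91.02
plunger_top [202. 148.] 0.55 [  0.9 188.5] r 188.5 th 89.72
```

View pics/w4.png

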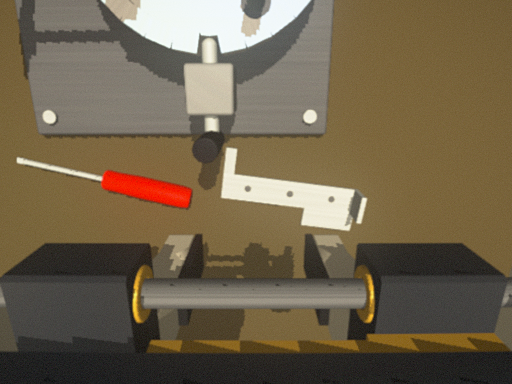

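View pics/top4.png

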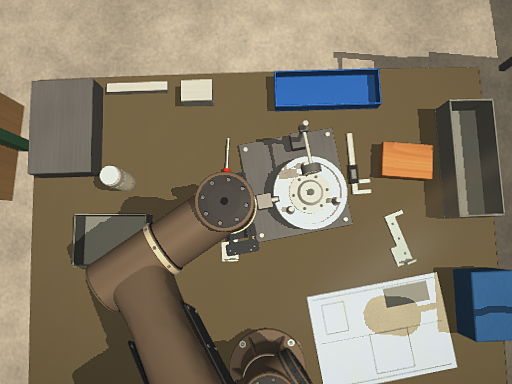

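The wrist picture shows the nose in the notch at (209,45) and the handle home at (207,147). The top picture shows the loose things where they were, and the robot touches nothing. I'm handing the job in.

```bash
python3 -c "
from plant import workorder; print(workorder.close_job())"
```

```text
the job is handed in; nothing more can be done
None
```

The job is handed in at about 32 s: I pulled the plunger out to its stop, turned the turntable one full turn anticlockwise on the posts, and pushed the plunger home; the last pictures show its nose in the notch and the loose things unmoved.

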